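# Hang the jar caddy on the rail and slide it to the index pointer

### The job

Hook the small metal caddy onto the upper rail of the stand by both its hooks, about 10 cm or more along the rail to one side of the arrow pointer, and let go of it. Then slide it along the rail, still hooked on, until its handle tab is centred at the arrow pointer, and leave it hanging there. Leave the two sample jars alone.

Things in the scene. Friction and masses are not known exactly. Their poses are not given: they have to be found in the camera images.
- caddy: loose aluminium caddy, about 0.25 kg, standing on the worktop: open box 66 deep (x) x 120 wide (y) x 50 mm high, on the -x side of an upright back plate (4 thick, 120 wide, 120 mm high) with a handle tab and two hooks at its top. Origin: middle of the foot of the plate's rear face (z 0 = underside). x from the box to the hooks, y along its width, z up
- caddy_tab (a point): centre of the handle tab's free part, caddy frame (-4, 0, 143) mm. The tab stands up from the middle of the plate's top: 40 wide (y), 8 mm thick (x), free from z 120 to 165 mm; axes as the caddy
- caddy_hook (a point): midway between the hooks, at the straps' underside, middle of their gap: caddy frame (11, 0, 115) mm; axes as the caddy. The two straps, 18 mm wide at y +-45 mm, run from the plate's top to +x (z 115 to 120 mm); behind the gap (x 0 to 22 mm) a 4 mm lip goes down to z 92 mm, then flares outward to z 83, x 33 mm
- stand: fixed rail stand of steel sheet, 480 wide (y) x 115 mm deep. Two end plates (inner faces at y +-222 mm, top at z 192, x -16 to 60 mm) carry an upper rail, a lower bar and a flat rear strip (x 49 to 55, z 162 to 186 mm). Origin: on the worktop under the middle of the upper rail. x away from the robot, y along the rail, z up
- rail_mid (a point): middle of the upper rail (12 mm round, along y), on its axis, 170 mm above the worktop; axes as the stand
- bar_mid (a point): middle of the lower bar (10 mm round, along y), stand frame (-2, 0, 90) mm; the back plate of the hung caddy leans against it, foot about 0.1 rad towards +x
- pointer: dark steel index clip, 22 x 30 x 34 mm, fixed on the rear strip of the stand with an arrow head on its top pointing to -x, at the rail; it marks the place along the rail. Origin: centre of its underside, 52 mm behind the rail's axis and 160 mm above the worktop; its top is at 197 mm, the arrow tip 28 mm before it at -x. Axes as the stand; it stands up to 110 mm to either side of the rail's middle
- jar_a: plastic sample jar with white lid, 53 mm diameter, 64 mm high; bystander to leave alone. Origin: centre of its underside
- jar_b: second such sample jar, 53 mm diameter, 64 mm high; bystander to leave alone. Origin: centre of its underside

How it is judged:
On the way, in this order (a step that is already met when the one before it is completed fails the run):
1. the caddy hangs by both hooks on the upper rail, more than 70 mm along the rail from the pointer, and has been let go (x of caddy_hook in the frame of rail_mid between -0.012 and 0.012 m and z of caddy_hook in the frame of rail_mid between 0 and 0.013 m and angle between caddy's own z axis and vertical below 0.22 rad and angle between the y axis of caddy and the y axis of stand, either way round below 0.08 rad and contact force between caddy and stand above 0.3 N and contact force between caddy and the fingers below 0.1 N and contact force between caddy and the arm below 0.1 N and not (y of caddy_hook in the frame of pointer between -0.07 and 0.07 m)), for 0.2 s.
2. still hooked on, it passes the stretch between 60 and 25 mm from the pointer (x of caddy_hook in the frame of rail_mid between -0.012 and 0.012 m and z of caddy_hook in the frame of rail_mid between 0 and 0.013 m and angle between caddy's own z axis and vertical below 0.22 rad and angle between the y axis of caddy and the y axis of stand, either way round below 0.08 rad and contact force between caddy and stand above 0.3 N and y of caddy_hook in the frame of pointer between -0.06 and 0.06 m and not (y of caddy_hook in the frame of pointer between -0.025 and 0.025 m)), for 0.05 s.
At the end, for the whole second after the job is handed in: the caddy hangs at rest by both hooks on the upper rail, untouched, its middle within 12 mm of the pointer along the rail (hook underside resting on the rail, back leaning by less than 0.22 rad, in line with the rail within 0.08 rad) (x of caddy_hook in the frame of rail_mid between -0.012 and 0.012 m and z of caddy_hook in the frame of rail_mid between 0 and 0.013 m and angle between caddy's own z axis and vertical below 0.22 rad and angle between the y axis of caddy and the y axis of stand, either way round below 0.08 rad and contact force between caddy and stand above 0.3 N and contact force between caddy and the fingers below 0.1 N and contact force between caddy and the arm below 0.1 N and linear speed of caddy below 0.02 m/s and y of caddy_hook in the frame of pointer between -0.012 and 0.012 m).
It fails at once if a sample jar is moved by more than 30 mm or tipped ((distance of jar_a from where it was at the start of the episode above 0.03 m or angle between jar_a's own z axis and vertical above 0.5 rad) or (distance of jar_b from where it was at the start of the episode above 0.03 m or angle between jar_b's own z axis and vertical above 0.5 rad)).
It also fails if it takes over 51 s, if anything falls off the work surface, if the arm or the gripper's body presses on something with over 40 N, if the wrist force passes 120 N, or if a joint passes its speed limit or range.

### The arm

A 6-joint arm with a two-finger parallel gripper is mounted at the origin on a cart in front of the work surface, level with it; the furniture and walls round the work are solid. World frame = base frame: x ahead of the robot, y to its left, z up, the work surface at z = 0. Lengths are in m, angles in rad, forces in N, time in s.
With the tool pointing down it reaches from about 0.35 to 0.85 m from the base axis. Payload 8.1 kg.
Tool frame: the origin (TCP) lies on the centre line of the jaws, within the pads' length; the fingertips stand 17 mm ahead of it and the grasp point (between the pads) lies 2 mm behind it; z points along the fingers, y is the line along which they close (so a half turn about z gives the same grasp; the last joint's range is limited). The gripper opens to 93 mm and grips with 3 to 60 N. Pads are 15 mm wide; open, the fingers measure 128 mm over their backs; the gripper's body (75 mm by 188 mm) begins 65 mm behind the grasp point.
Start: joints at [-1.254, 0.13, 1.488, -0, 1.523, -0.085], TCP at [0.235, -0.552, 0.236] pointing down, gripper open.
Joint ranges: [-2.96, 2.96], [-0.89, 2.26], [0.02, 2.5], [-1.34, 4.48], [0, 2.73], [-2.66, 2.66]. Speed limits (rad/s): [2.39, 2.39, 2.79, 3.14, 3.14, 3.14].

### API

Orientations are given as a rotation vector (axis times angle).
In Python, from plant import status, eyes, robot gives the robot as it stands. The module is installed in compiled form; this text tells all that it offers.
- The arm moves only by the tool servo_tool, never from a script. Its argument "plan" is text: rows parted by semicolons, each of 4 numbers parted by spaces: the shift along the tool's x, y, z in m, then the turn about the tool's z in degrees. A call has 1 to 12 rows; each row is the pose to reach, as a shift and turn from the pose commanded when the call began, along the tool's axes at that moment; what a row does not reach only later rows make up. A row lasts 1/12 s, in which the tool goes at most 41.7 mm and 7.16 degrees, less where a joint would pass 70% of its speed; a pose out of reach is approached as far as the arm can. A call with a gripper value outside its range is refused whole. "grip" is the closure, from -1 (fully open) to 1 (shut), set as the call begins (left out, the last holds). The fingers move at their own pace and stop on an object; "grip_force" is the grip in N (left out, the last holds). Time passes only in rows, so rows that repeat a pose let the fingers close. It gives the time, the measured TCP pose, the force, the opening and the grip force at its end, in the units of the state.
- status.read_state(): the state, without advancing time (a new reading comes with each control period).
- eyes.read_camera(name): name is "side" or "top" or "wrist"; returns a dict with "image" (384x512x3 uint8, blue, green, red), "fovy" (degrees; the focal length in pixels is half the picture's height over the tangent of half this angle, whatever the lens; pixels are square), "cx", "cy" (the principal point, pixels), "world_from_camera" (4x4, takes a point from camera to world coordinates); the wrist camera has in their place "hand_eye" (4x4, takes a point from camera to tool coordinates, whose origin is the TCP and whose axes are the flange's). Camera axes: x right, y down, z forward; pixel columns grow to the right and rows downward; lengths in m; the calibration is good to about 2 mm. A picture is of the moment at which its call begins: read the wrist's pose just before it. There is no depth.
- robot.close_job(): hands the job in; it is judged then, once.
The state is a dict: "t": time; "q": joint angles; "dq": joint speeds; "joint_torque": joint torques, N m; "tool_pos": TCP position; "orientation": TCP orientation; "force": force on the tool from outside, world axes, zero at the start; "wrist_torque": the same for the moment, N m; "opening": finger opening in m; "gripper_force": force on a finger pad.
Only numpy, scipy, OpenCV 4.12 (cv2) and the standard library are available. Lean on these libraries where they do the work, as an engineer would, in place of code of your own. Each camera call takes 0.05 s, during which the arm holds its last target. There are 200 camera calls.

## Working session

There is one attempt and no reset: what is moved stays moved. The work goes in short steps, Python scripts to look and compute and a tool call to move; the robot and the scene stay as the last step left them, time stands still between calls to the robot, and variables do not carry over. Pictures are saved under pics/ and viewed, at most 10 in all, crops included, and the job is handed in when it is done.

Besides the shell and the picture viewer there is one more tool, called after "Request:" by a JSON object that holds its "name" and its "arguments", one argument or row to a line. servo_tool: Moves the arm, as the interface text tells. Its arguments: {"type":"object","properties":{"plan":{"type":"string"},"grip":{"type":"number"},"grip_force":{"type":"number"}},"required":["plan"]}

```bash
mkdir -p pics
python3 - <<'E'
from plant import status, eyes
import cv2,numpy as np,pickle
s=status.read_state();print(s)
o=[]
for n in("top","side"):
    c=eyes.read_camera(n);pickle.dump(c,open(n+".pkl","wb"));cv2.imwrite(f"pics/{n}0.png",c["image"])
    print(n,c["fovy"],c["cx"],c["cy"],np.round(c["world_from_camera"],4).tolist())
    o.append(c["image"])
E
```

```text
{'t': 0.0, 'q': array([-1.25440494e+00,  1.31109844e-01,  1.48923128e+00, -6.94546337e-05,
        1.52301709e+00, -8.53957326e-02]), 'dq': array([ 9.37991434e-04,  7.69557700e-05, -7.53586162e-04, -1.83853839e-04,
       -9.27291766e-04, -9.81524867e-04]), 'joint_torque': array([ 2.26128621e-03, -5.59846687e+01, -4.91754019e+01,  7.68924016e-02,
        3.54654598e-02, -1.53811893e-04]), 'tool_pos': array([ 0.23447452, -0.55171863,  0.23464444]), 'orientation': array([-3.07669925e+00, -6.26545935e-01,  4.27607718e-04]), 'force': array([ 0.1723578 ,  0.93833022, -0.13322877]), 'wrist_torque': array([-0.05611452, -0.0465411 ,  0.02726301]), 'gripper_force': 0.0, 'opening': 0.09317667302099822}
top 43.34442461511292 256.42983366127356 195.67765784458695 [[-0.0218, -0.9955, 0.0917, 0.4338], [-0.9998, 0.0214, -0.0055, -0.1169], [0.0035, -0.0918, -0.9958, 1.4469], [0.0, 0.0, 0.0, 1.0]]
side 46.30137645497709 259.58286852498225 194.37696820744438 [[-0.9784, -0.139, 0.1527, 0.3625], [-0.2065, 0.6671, -0.7157, 0.7061], [-0.0024, -0.7319, -0.6815, 0.913], [0.0, 0.0, 0.0, 1.0]]
```

View pics/top0.png

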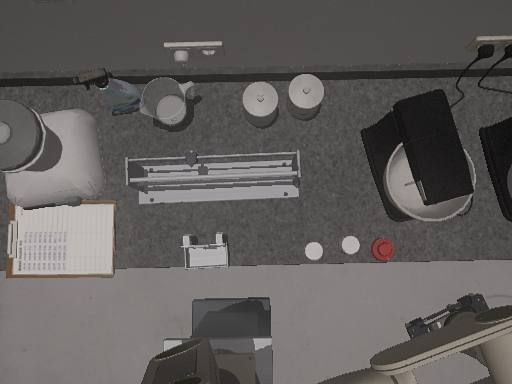

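View pics/side0.png

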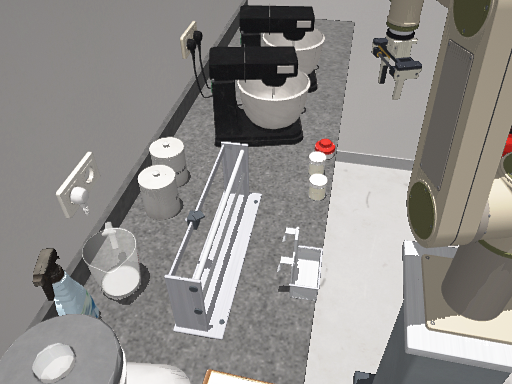

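The top view shows the stand over columns 127–299, rows 150–205, with the pointer at about (192,157). The caddy is near (206,250) and the jars are near (314,251) and (350,245). In the side view the caddy is at (300,265) and the pointer at (196,216). I'll zoom in on these next.

```bash
cat > h.py <<'E'
import numpy as np,pickle,cv2
def load(n): return pickle.load(open(n+".pkl","rb"))
def ray(c,u,v,T=None):
    T=np.array(c["world_from_camera"]) if T is None else T
    f=c["image"].shape[0]/2/np.tan(np.radians(c["fovy"])/2)
    d=T[:3,:3]@np.array([(u-c["cx"])/f,(v-c["cy"])/f,1]);return T[:3,3],d/np.linalg.norm(d)
def plane(c,u,v,z,T=None):
    o,d=ray(c,u,v,T);return o+d*(z-o[2])/d[2]
def tri(r1,r2):
    (a,d),(b,e)=r1,r2
    s,t=np.linalg.lstsq(np.c_[d,-e],b-a,rcond=None)[0];p,q=a+s*d,b+t*e
    return (p+q)/2,np.linalg.norm(p-q)
def proj(c,P,T=None):
    T=np.array(c["world_from_camera"]) if T is None else T
    f=c["image"].shape[0]/2/np.tan(np.radians(c["fovy"])/2)
    p=T[:3,:3].T@(np.asarray(P)-T[:3,3]);return p[:2]/p[2]*f+[c["cx"],c["cy"]]
E
python3 - <<'E'
from h import *
t=load("top")["image"];s=load("side")["image"]
a=cv2.resize(t[140:275,115:315],None,fx=4,fy=4,interpolation=cv2.INTER_CUBIC)
b=cv2.resize(s[135:335,165:335],None,fx=3,fy=3,interpolation=cv2.INTER_CUBIC)
cv2.imwrite("pics/tz.png",a);cv2.imwrite("pics/sz.png",b)
E
```

```text
(no output)
```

View pics/tz.png

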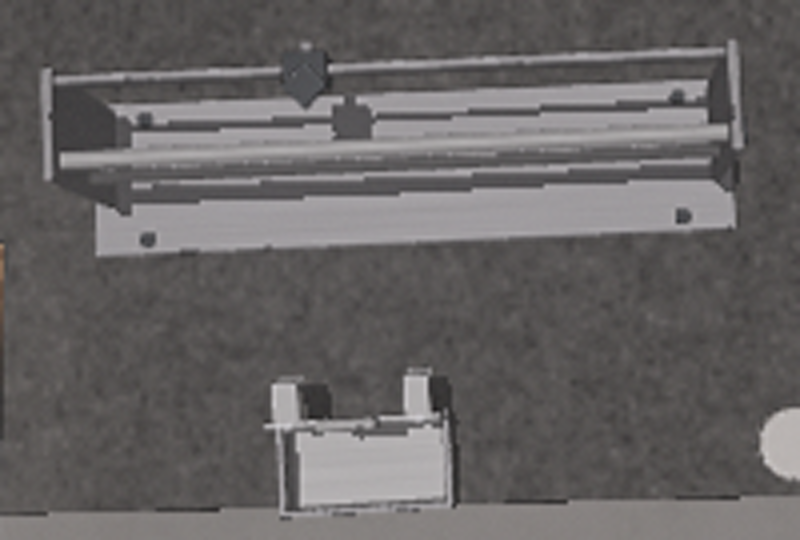

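View pics/sz.png

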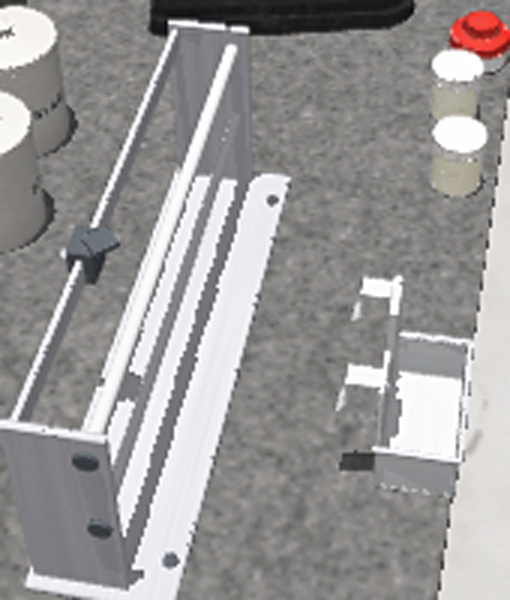

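Zoomed in, the caddy's hooks already face the stand. In the top zoom the straps' far ends are at (286,381) and (417,373), the rail's ends at (60,160) and (728,131), and the arrow tip at (305,106). Next I convert these pixels to positions.

Run:
```python
from h import *
np.set_printoptions(precision=4,suppress=True)
t=load("top");s=load("side")
Z=lambda u,v:((u+.5)/4-.5+115,(v+.5)/4-.5+140)
S=lambda u,v:((u+.5)/3-.5+165,(v+.5)/3-.5+135)
P={}
for k,u,v,z in [("strapLfar",286,381,.12),("strapRfar",417,373,.12),("plateL",266,426,.12),("plateR",450,416,.12),("boxnearL",282,515,.05),("boxnearR",453,506,.05),("railL",60,160,.172),("railR",728,131,.172),("tip",305,106,.197),("ptrback",305,46,.197),("endLf",48,178,.192),("endLb",46,70,.192),("endRf",738,147,.192),("endRb",733,42,.192)]:
    P[k]=plane(t,*Z(u,v),z);print(k,P[k])
d=P["railL"]-P["railR"];print("rail len",np.linalg.norm(d),"yaw",np.arctan2(-d[0],d[1]))
for a,b in(("strapLfar","strapRfar"),("plateL","plateR"),("boxnearL","boxnearR")):
    d=P[a]-P[b];print(a,np.linalg.norm(d),np.arctan2(-d[0],d[1]),(P[a]+P[b])/2)
# side checks
for k,u,v,z in [("tip",118,242,.197),("railnear",97,430,.172),("railfar",232,50,.172),("strapL top lip-side corner mid",346,375,.12),("strapR",363,287,.12),("tab top",398,278,.165)]:
    print("side",k,plane(s,*S(u,v),z))
print("tab tri?",tri(ray(t,*Z(360,428)),ray(s,*S(398,278))))
print("jars",plane(t,314,251,.064),plane(t,350,245,.064))
```

```text
strapLfar [0.4525 0.0705 0.12  ]
strapRfar [ 0.456  -0.0192  0.12  ]
plateL [0.4221 0.0844 0.12  ]
plateR [ 0.4262 -0.0413  0.12  ]
boxnearL [0.3579 0.084  0.05  ]
boxnearR [ 0.3616 -0.0384  0.05  ]
railL [0.6012 0.2118 0.172 ]
railR [ 0.6112 -0.2322  0.172 ]
tip [0.6301 0.0457 0.197 ]
ptrback [0.6697 0.0453 0.197 ]
endLf [0.5869 0.2145 0.192 ]
endLb [0.6583 0.216  0.192 ]
endRf [ 0.5977 -0.2367  0.192 ]
endRb [ 0.6674 -0.2355  0.192 ]
rail len 0.4441873562141809 yaw 0.022448672183937503
strapLfar 0.08970952091037106 0.039136048953584315 [0.4542 0.0257 0.12  ]
plateL 0.12570645251071857 0.032254571392822756 [0.4242 0.0216 0.12  ]
boxnearL 0.12246643042354799 0.03016805623784124 [0.3598 0.0228 0.05  ]
side tip [0.6301 0.0465 0.197 ]
side railnear [0.6011 0.196  0.172 ]
side railfar [ 0.6102 -0.2293  0.172 ]
side strapL top lip-side corner mid [0.4511 0.074  0.12  ]
side strapR [ 0.4533 -0.0163  0.12  ]
side tab top [0.4238 0.0103 0.165 ]
tab tri? (array([0.4216, 0.0152, 0.1705]), np.float64(0.003411984123004469))
jars [ 0.3996 -0.2848  0.064 ] [ 0.4143 -0.388   0.064 ]
```

The measurements agree across both views: the rail is at x≈0.606 with yaw 0.022, the pointer is at y≈0.046, and the caddy origin is near (0.428, 0.025) with yaw 0.033. I'll move towards the tab now.

Request:
{"name": "servo_tool", "arguments": {
  "plan": "0.024 -0.027 0 -4;0.047 -0.054 0 -8;0.071 -0.08 0 -12;0.094 -0.107 0 -16;0.118 -0.134 0 -20;0.141 -0.161 0 -24;0.165 -0.188 0 -28;0.188 -0.214 0 -32;0.212 -0.241 0 -36;0.235 -0.268 0 -40;0.259 -0.295 0 -44;0.282 -0.322 0 -48",
  "grip": -1
}}

```text
t: 1.1
tool_pos: [0.3683, -0.1438, 0.2354]
orientation: [-2.554, -1.829, -0.0]
force: [1.2, -0.3, 0.0]
opening: 0.093
gripper_force: 0.0
```

```bash
cat > go.py <<'E'
import sys,numpy as np
from scipy.spatial.transform import Rotation as R
from plant import status
s=status.read_state();np.set_printoptions(precision=4,suppress=True)
M=R.from_rotvec(s["orientation"]).as_matrix();p=np.array(s["tool_pos"])
print("t",round(s["t"],2),"pos",p,"y-axis yaw",np.degrees(np.arctan2(M[1,1],M[0,1])),"zaxis",M[:,2],"F",s["force"],"q",s["q"],"open",s["opening"],s["gripper_force"])
if len(sys.argv)>3:
    a=[float(x) for x in sys.argv[1:5]]
    d=M.T@(np.array(a[:3])-p);dy=(a[3]-np.degrees(np.arctan2(M[1,1],M[0,1]))+90)%180-90
    print("shift",d,"turn",-dy)
E
python3 go.py 0.424 0.025 0.235 1.9
```

```text
t 1.1 pos [ 0.3683 -0.1438  0.2354] y-axis yaw -18.801553040280073 zaxis [ 0.0001  0.0001 -1.    ] F [ 1.1827 -0.3373  0.0135] q [-0.5023 -0.455   2.0116  0.0001  1.5849 -0.1741] open 0.09303360240536437 0.0
shift [ 0.1778 -0.0017  0.0004] turn -20.701553040280075
```

Request:
{"name": "servo_tool", "arguments": {
  "plan": "0.022 0 0 -3;0.045 0 0 -6;0.067 -0.001 0 -9;0.09 -0.001 0 -12;0.112 -0.001 0 -15;0.135 -0.001 0 -18;0.157 -0.002 0 -20.7;0.178 -0.002 0 -20.7;0.178 -0.002 0 -20.7;0.178 -0.002 0 -20.7"
}}

```text
t: 1.93
tool_pos: [0.424, 0.024, 0.2352]
orientation: [-2.185, -2.256, 0.001]
force: [-0.3, -0.2, 0.6]
opening: 0.0927
gripper_force: 0.0
```

```bash
python3 go.py 0.424 0.025 0.142 1.9
python3 - <<'E'
from plant import eyes,status
from scipy.spatial.transform import Rotation as R
import pickle,cv2
from h import *
np.set_printoptions(precision=4,suppress=True)
s=status.read_state();c=eyes.read_camera("wrist")
T=np.eye(4);T[:3,:3]=R.from_rotvec(s["orientation"]).as_matrix();T[:3,3]=s["tool_pos"]
c["T"]=T@np.array(c["hand_eye"]);pickle.dump(c,open("w1.pkl","wb"))
for P in[(.424,.045,.165),(.424,.005,.165),(.454,.071,.12),(.456,-.019,.12)]:print(proj(c,P,c["T"]))
cv2.imwrite("pics/w1.png",c["image"])
E
```

```text
t 1.93 pos [0.424  0.024  0.2352] y-axis yaw 1.8431969927400411 zaxis [-0.001  -0.0002 -1.    ] F [-0.2937 -0.2066  0.6239] q [-0.064  -0.3619  1.9436 -0.0002  1.5609 -0.0962] open 0.09272894084468755 0.0
shift [0.001  0.0001 0.0932] turn -0.05680300725995835
[253.9525 181.5831]
[252.0604 235.725 ]
[292.3502 137.5242]
[287.9152 241.7973]
```

View pics/w1.png

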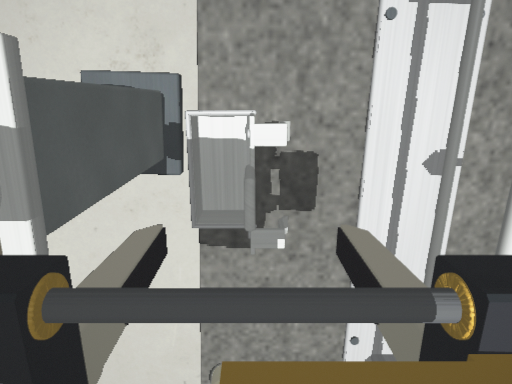

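The wrist view shows the tab at about column 252. The strap ends are at (289,133) and (285,241), within 4 px of the prediction. I'll go down and grip.

Request:
{"name": "servo_tool", "arguments": {
  "plan": "0.001 0 0.02 0;0.001 0 0.04 0;0.001 0 0.06 0;0.001 0 0.075 0;0.001 0 0.085 0;0.001 0 0.091 0;0.001 0 0.091 0"
}}

```text
t: 2.57
tool_pos: [0.4235, 0.0238, 0.1435]
orientation: [-2.188, -2.252, 0.002]
force: [-0.5, -1.0, -0.2]
opening: 0.0931
gripper_force: 0.0
```

Request:
{"name": "servo_tool", "arguments": {
  "plan": "0 0 0 0;0 0 0 0;0 0 0 0;0 0 0 0;0 0 0 0;0 0 0 0;0 0 0 0;0 0 0 0;0 0 0 0;0 0 0 0;0 0 0 0;0 0 0 0",
  "grip": 1,
  "grip_force": 40
}}

```text
t: 3.57
tool_pos: [0.4242, 0.0244, 0.1446]
orientation: [-2.188, -2.255, 0.0]
force: [-0.0, 0.4, -0.7]
opening: 0.0177
gripper_force: 0.0
```

```bash
python3 go.py
```

```text
t 3.57 pos [0.4242 0.0244 0.1446] y-axis yaw 1.7211840786836154 zaxis [-0.0001 -0.     -1.    ] F [-0.0321  0.3964 -0.6574] q [-0.0633 -0.3021  2.0637 -0.      1.3801 -0.0934] open 0.017703230373633198 0.0
```

Request:
{"name": "servo_tool", "arguments": {
  "plan": "0 0 0 0;0 0 0 0;0 0 0 0;0 0 0 0;0 0 0 0;0 0 0 0"
}}

```text
t: 4.07
tool_pos: [0.4242, 0.0244, 0.1446]
orientation: [-2.188, -2.254, 0.0]
force: [-0.4, 0.9, -0.1]
opening: 0.0077
gripper_force: 40.0
```

Request:
{"name": "servo_tool", "arguments": {
  "plan": "0 0 -0.01 0;0 0 -0.025 0;0 0 -0.04 0;0 0 -0.055 0;0 0 -0.07 0;0 0 -0.085 0;0 0 -0.1 0;0 0 -0.115 0;0 0 -0.12 0;0 0 -0.12 0;0 0 -0.12 0"
}}

```text
t: 4.98
tool_pos: [0.4242, 0.0244, 0.2645]
orientation: [2.188, 2.255, 0.0]
force: [-1.0, -0.1, -2.7]
opening: 0.0079
gripper_force: 40.0
```

```bash
python3 go.py
python3 - <<'E'
from plant import eyes
import pickle
from h import *
ims=[]
for n,(r,c) in(("top",((140,290),(115,315))),("side",((120,320),(165,365)))):
    k=eyes.read_camera(n);pickle.dump(k,open(n+"2.pkl","wb"))
    ims.append(cv2.resize(k["image"][r[0]:r[1],c[0]:c[1]],(400,400*(r[1]-r[0])//(c[1]-c[0])),interpolation=cv2.INTER_CUBIC))
h=max(i.shape[0] for i in ims);o=np.zeros((h,800,3),np.uint8)
for i,m in enumerate(ims):o[:m.shape[0],400*i:400*i+400]=m
cv2.imwrite("pics/lift.png",o)
E
```

```text
t 4.98 pos [0.4242 0.0244 0.2645] y-axis yaw 1.7224923709162443 zaxis [ 0.0001  0.     -1.    ] F [-0.9603 -0.0959 -2.7174] q [-0.0633 -0.3709  1.8976  0.      1.6147 -0.0933] open 0.00789105964484489 39.995291233062744
```

View pics/lift.png

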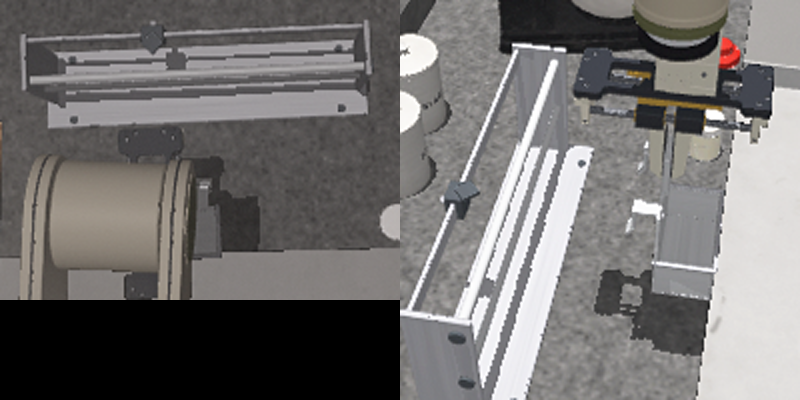

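The caddy is held upright, about 120 mm up. Next I carry it over the rail.

```bash
python3 go.py 0.591 -0.073 0.2645 1.29
```

```text
t 5.08 pos [0.4237 0.0245 0.2635] y-axis yaw 1.7247648005775205 zaxis [-0.0018  0.0001 -1.    ] F [-0.1563  0.1317 -1.8554] q [-0.0633 -0.3702  1.8989  0.      1.6147 -0.0934] open 0.007992819540654195 39.995237588882446
shift [-0.1025  0.1643 -0.0013] turn 0.43476480057752553
```

Request:
{"name": "servo_tool", "arguments": {
  "plan": "-0.005 0.008 0 0.1;-0.015 0.025 0 0.2;-0.027 0.044 0 0.3;-0.04 0.064 0 0.4;-0.052 0.084 0 0.4;-0.065 0.104 0 0.4;-0.077 0.124 0 0.4;-0.088 0.142 0 0.4;-0.096 0.154 0 0.4;-0.101 0.162 0 0.4;-0.1025 0.164 0 0.4;-0.1025 0.164 0 0.4"
}}

```text
t: 6.08
tool_pos: [0.5912, -0.0734, 0.2637]
orientation: [-2.195, -2.245, 0.001]
force: [-0.9, 0.6, -1.8]
opening: 0.0078
gripper_force: 40.0
```

```bash
python3 go.py 0.591 -0.073 0.2055 1.29
python3 - <<'E'
from plant import eyes
import pickle
from h import *
ims=[]
for n,(r,c) in(("top",((120,270),(165,315))),("side",((110,260),(165,315)))):
    k=eyes.read_camera(n);pickle.dump(k,open(n+"3.pkl","wb"))
    ims.append(cv2.resize(k["image"][r[0]:r[1],c[0]:c[1]],(400,400),interpolation=cv2.INTER_CUBIC))
cv2.imwrite("pics/over.png",np.hstack(ims))
E
```

```text
t 6.08 pos [ 0.5912 -0.0734  0.2637] y-axis yaw 1.2919291443274088 zaxis [-0.0016  0.0004 -1.    ] F [-0.8667  0.5769 -1.773 ] q [-0.2097  0.1104  1.459   0.      1.5738 -0.2322] open 0.007820126985566868 39.99501943588257
shift [ 0.0004 -0.0001  0.0582] turn 0.001929144327405652
```

View pics/over.png

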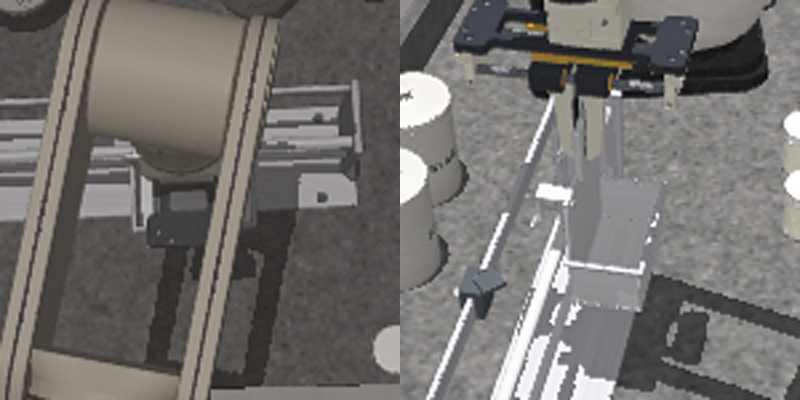

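The caddy is over the rail. In the side crop the visible strap spans columns 538–572 at row ~192, and I'll check that against the expected geometry.

Run:
```python
from h import *
s=load("side3")
def C(u,v):return (400+(u-165)*400/150,(v-110)*400/150)
b=.2637-.1446
yaw=.0225;o=np.array([.5912+.004,-.0734+.0006,b])
for x,y in((0,54),(0,36),(26,54),(26,36)):
    P=o+np.array([np.cos(yaw)*x-np.sin(yaw)*y,np.sin(yaw)*x+np.cos(yaw)*y,120])*[1e-3,1e-3,1e-3]
    print(x,y,P,C(*proj(s,P)))
for x in(-70,):
  for y in(60,-60):
    print(C(*proj(s,o+np.array([x,y,50])/1000)))
im=s["image"];m=(im.min(2)>225).astype(np.uint8)[175:195,210:232]
ys,xs=np.nonzero(m);print([ (r+175,xs[ys==r].min()+210,xs[ys==r].max()+210) for r in np.unique(ys)])
```

```text
0 54 [ 0.5939851  -0.01881367  0.2391    ] (np.float64(563.3584114225081), np.float64(198.25803333847256))
0 36 [ 0.59439007 -0.03680911  0.2391    ] (np.float64(568.351298281462), np.float64(184.52349918068808))
26 54 [ 0.61997852 -0.01822872  0.2391    ] (np.float64(533.5810808991004), np.float64(194.55783931603096))
26 36 [ 0.62038349 -0.03622416  0.2391    ] (np.float64(538.9309260772533), np.float64(180.91715528211034))
(np.float64(641.9459864001133), np.float64(273.2561425342895))
(np.float64(668.9285257889535), np.float64(184.92876041447403))
[(np.int64(179), np.int64(217), np.int64(221)), (np.int64(180), np.int64(217), np.int64(225)), (np.int64(181), np.int64(217), np.int64(228)), (np.int64(182), np.int64(216), np.int64(228)), (np.int64(183), np.int64(216), np.int64(228)), (np.int64(184), np.int64(221), np.int64(228)), (np.int64(185), np.int64(227), np.int64(227)), (np.int64(186), np.int64(226), np.int64(227)), (np.int64(193), np.int64(223), np.int64(224)), (np.int64(194), np.int64(214), np.int64(223))]
```

Request:
{"name": "servo_tool", "arguments": {
  "plan": "0 0.001 0.006 0;0 0.001 0.012 0;0 0.001 0.018 0;0 0.001 0.024 0;0 0.001 0.03 0;0 0.001 0.036 0;0 0.001 0.042 0;0 0.001 0.047 0;0 0.001 0.051 0;0 0.001 0.054 0;0 0.001 0.056 0;0 0.001 0.056 0"
}}

```text
t: 7.18
tool_pos: [0.5921, -0.0731, 0.2082]
orientation: [-2.195, -2.247, 0.0]
force: [-0.4, 0.5, -2.0]
opening: 0.0076
gripper_force: 40.0
```

Request:
{"name": "servo_tool", "arguments": {
  "plan": "0 0 0.001 0;0 0 0.001 0;0 0 0.002 0;0 0 0.002 0;0 0 0.003 0;0 0 0.003 0"
}}

```text
t: 7.68
tool_pos: [0.5923, -0.0731, 0.2057]
orientation: [2.196, 2.247, 0.0]
force: [0.2, -0.3, -1.5]
opening: 0.0078
gripper_force: 40.0
```

Request:
{"name": "servo_tool", "arguments": {
  "plan": "0 0 0.001 0;0 0 0.001 0;0 0 0.0015 0;0 0 0.0015 0"
}}

```text
t: 8.02
tool_pos: [0.5924, -0.0731, 0.2055]
orientation: [2.195, 2.246, 0.001]
force: [-5.1, -0.2, 8.1]
opening: 0.0076
gripper_force: 40.0
```

Run:
```python
from plant import eyes,status
import pickle
from h import *
print(status.read_state()["force"])
k=eyes.read_camera("side");pickle.dump(k,open("side4.pkl","wb"))
cv2.imwrite("pics/low.png",cv2.resize(k["image"][130:270,165:315],(600,560),interpolation=cv2.INTER_CUBIC))
```

```text
[-5.09409162 -0.1709449   8.06792766]
```

View pics/low.png

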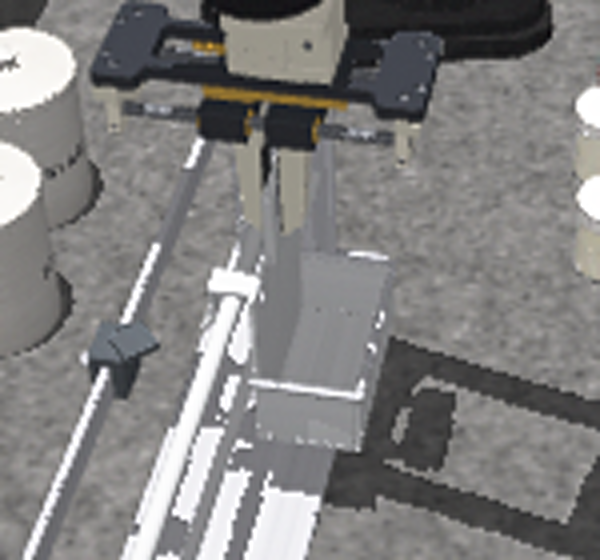

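The strap sits over the rail and contact came at the predicted height, with 8 N upward. I'll let go by opening partially.

Request:
{"name": "servo_tool", "arguments": {
  "plan": "0 0 -0.001 0;0 0 -0.001 0;0 0 -0.001 0;0 0 -0.001 0;0 0 -0.001 0;0 0 -0.001 0;0 0 -0.001 0;0 0 -0.001 0;0 0 -0.001 0;0 0 -0.001 0;0 0 -0.001 0;0 0 -0.001 0",
  "grip": 0.25
}}

```text
t: 9.07
tool_pos: [0.5923, -0.0731, 0.2052]
orientation: [2.196, 2.247, 0.0]
force: [0.4, 0.8, -0.2]
opening: 0.035
gripper_force: 0.0
```

```bash
python3 go.py
python3 - <<'E'
from plant import eyes,status
import pickle
from h import *
ims=[]
k=eyes.read_camera("side");pickle.dump(k,open("side5.pkl","wb"))
ims.append(cv2.resize(k["image"][130:270,165:315],(400,373),interpolation=cv2.INTER_CUBIC))
k=eyes.read_camera("wrist");pickle.dump(k,open("w5.pkl","wb"))
ims.append(cv2.resize(k["image"],(400,300)))
o=np.zeros((373,800,3),np.uint8);o[:,:400]=ims[0];o[:300,400:]=ims[1]
cv2.imwrite("pics/rel.png",o)
E
```

```text
t 9.07 pos [ 0.5923 -0.0731  0.2052] y-axis yaw 1.3208425347260668 zaxis [ 0. -0. -1.] F [ 0.415   0.8426 -0.1787] q [-0.2087  0.137   1.5367  0.      1.4679 -0.2318] open 0.035041167500035976 0.0
```

View pics/rel.png

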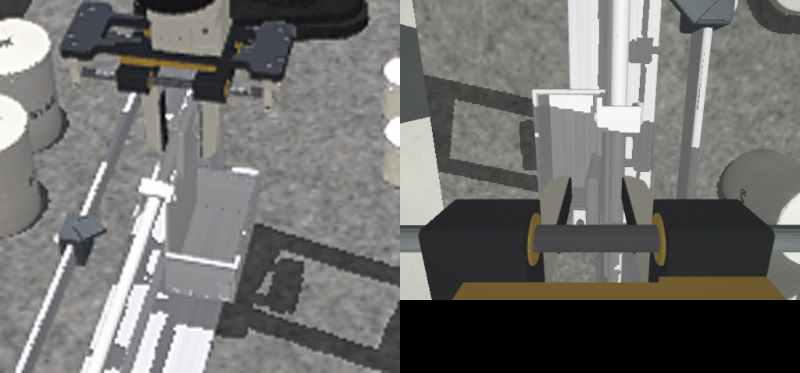

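The caddy hangs free on both hooks, and the wrist view shows the strap over the rail with the tab leaning between the open fingers. I'll re-grip lightly and check the forces.

Request:
{"name": "servo_tool", "arguments": {
  "plan": "0 0 0 0;0 0 0 0;0 0 0 0;0 0 0 0;0 0 0 0;0 0 0 0;0 0 0 0;0 0 0 0;0 0 0 0;0 0 0 0",
  "grip": 1,
  "grip_force": 20
}}

```text
t: 10.0
tool_pos: [0.5925, -0.0732, 0.2054]
orientation: [2.195, 2.246, 0.001]
force: [0.7, 0.2, 1.8]
opening: 0.0079
gripper_force: 20.0
```

```bash
python3 go.py
```

```text
t 10.0 pos [ 0.5925 -0.0732  0.2054] y-axis yaw 1.3170597678382345 zaxis [ 0.0007 -0.0001 -1.    ] F [0.6999 0.2475 1.8123] q [-0.2087  0.1369  1.5364  0.      1.4676 -0.2317] open 0.007895355552418633 19.994927644729614
```

Request:
{"name": "servo_tool", "arguments": {
  "plan": "0.002 0 0 0;0.006 0 0 0;0.011 0 0 0;0.016 0 0 0;0.022 0 0 0;0.028 0 0 0;0.034 0 0 0;0.04 0 0 0;0.045 0 0 0;0.049 0 0 0;0.052 0 0 0;0.053 0 0 0"
}}

```text
t: 11.0
tool_pos: [0.5911, -0.0197, 0.2053]
orientation: [2.195, 2.247, 0.0]
force: [-0.0, -4.0, 4.8]
opening: 0.0076
gripper_force: 20.0
```

```bash
python3 go.py 0.5898 0.0446 0.2054 1.29
```

```text
t 11.0 pos [ 0.5911 -0.0197  0.2053] y-axis yaw 1.3394453801356023 zaxis [ 0.0003 -0.0002 -1.    ] F [-0.0298 -4.0064  4.8188] q [-0.1199  0.1225  1.5522 -0.0001  1.4666 -0.1433] open 0.007626588562255659 19.996711313724518
shift [ 0.0643  0.0002 -0.0001] turn 0.04944538013560873
```

Request:
{"name": "servo_tool", "arguments": {
  "plan": "0.003 0 -0.0003 0;0.008 0 -0.0003 0;0.014 0 -0.0003 0;0.02 0 -0.0003 0;0.027 0 -0.0003 0;0.034 0 -0.0003 0;0.041 0 -0.0003 0;0.048 0 -0.0003 0;0.054 0 -0.0003 0;0.059 0 -0.0003 0;0.063 0 -0.0003 0;0.0645 0 -0.0003 0"
}}

```text
t: 12.0
tool_pos: [0.5894, 0.0451, 0.2054]
orientation: [-2.195, -2.247, 0.0]
force: [0.1, -3.7, 3.9]
opening: 0.0078
gripper_force: 20.0
```

```bash
python3 go.py 0.5898 0.0446 0.2054 1.29
```

```text
t 12.0 pos [0.5894 0.0451 0.2054] y-axis yaw 1.350605261859463 zaxis [-0.0002  0.0001 -1.    ] F [ 0.12   -3.7437  3.8751] q [-0.0105  0.1222  1.5524  0.0001  1.4672 -0.0341] open 0.007836187013695314 19.996089935302734
shift [-0.0005  0.0003 -0.    ] turn 0.060605261859464576
```

It's at the pointer. I'll open partway, shifting 5 mm toward the robot to follow the caddy's lean and stay clear of the arrow, and then retreat upward.

Request:
{"name": "servo_tool", "arguments": {
  "plan": "0 0 0 0;0 -0.001 0 0;0 -0.002 0 0;0 -0.003 0 0;0 -0.005 0 0;0 -0.005 0 0;0 -0.005 0 0;0 -0.005 0 0;0 -0.005 0 0;0 -0.005 0 0",
  "grip": 0.31
}}

```text
t: 12.83
tool_pos: [0.5846, 0.0442, 0.2055]
orientation: [2.196, 2.247, 0.0]
force: [0.1, -0.4, 0.1]
opening: 0.032
gripper_force: 0.0
```

Request:
{"name": "servo_tool", "arguments": {
  "plan": "0 0 -0.005 0;0 0 -0.012 0;0 0 -0.02 0;0 0 -0.03 0;0 0 -0.042 0;0 0 -0.056 0;0 0 -0.07 0;0 0 -0.085 0;0 0 -0.1 0;0 0 -0.12 0;0 0 -0.14 0;0 0 -0.14 0"
}}

```text
t: 13.83
tool_pos: [0.5861, 0.0443, 0.352]
orientation: [2.191, 2.243, 0.009]
force: [0.6, 0.4, 1.2]
opening: 0.0321
gripper_force: 0.0
```

Request:
{"name": "servo_tool", "arguments": {
  "plan": "-0.02 0 0 0;-0.045 0 0 0;-0.075 0 0 0;-0.11 0 0 0;-0.145 0 0 0;-0.18 0 0 0;-0.21 0 0 0;-0.235 0 0 0;-0.25 0 0 0;-0.25 0 0 0;-0.25 0 0 0;-0.25 0 0 0"
}}

```text
t: 14.83
tool_pos: [0.5905, -0.2046, 0.3456]
orientation: [-2.195, -2.247, -0.001]
force: [-0.1, 0.3, 1.1]
opening: 0.0322
gripper_force: 0.0
```

```bash
python3 go.py
python3 - <<'E'
from plant import eyes
import pickle
from h import *
ims=[]
for n,(r,c) in(("top",((120,220),(145,245))),("side",((150,290),(165,305)))):
    k=eyes.read_camera(n);pickle.dump(k,open(n+"6.pkl","wb"))
    ims.append(cv2.resize(k["image"][r[0]:r[1],c[0]:c[1]],(400,400),interpolation=cv2.INTER_CUBIC))
cv2.imwrite("pics/end.png",np.hstack(ims))
E
```

```text
t 14.83 pos [ 0.5905 -0.2046  0.3456] y-axis yaw 1.356905621432482 zaxis [ 0.0002  0.0006 -1.    ] F [-0.1497  0.2933  1.0866] q [-0.416   0.1814  1.2339  0.0006  1.7264 -0.4396] open 0.0322175953869002 0.0
```

View pics/end.png

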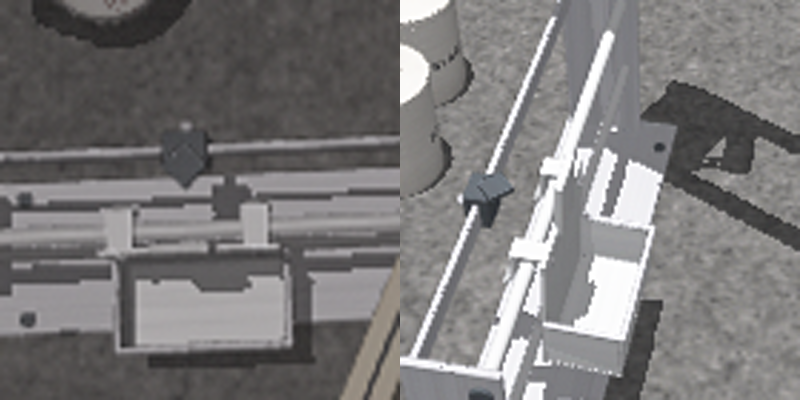

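Both straps lie over the rail, with centres at columns 118 and 256 in the top crop (midpoint 187), and the arrow tip is at 186. Parallax check, then I hand in.

Run:
```python
from h import *
from plant import robot
t=load("top6");Z=lambda u,v:((u+.5)/4-.5+145,(v+.5)/4-.5+120)
a=plane(t,*Z(118,230),.181);b=plane(t,*Z(256,226),.181);p=plane(t,*Z(186,186),.197)
print(a,b,np.linalg.norm(a-b),p);m=(a+b)/2;e=(m-p)@[-np.sin(.0225),np.cos(.0225),0];print("err",e)
if abs(e)<.007: print(robot.close_job())
```

```text
[0.60419776 0.09223489 0.181     ] [0.60491797 0.00121123 0.181     ] 0.09102651090000988 [0.63005016 0.04505706 0.197     ]
err 0.0022391025196794026
the job is handed in; nothing more can be done
None
```

The job is handed in: the caddy hangs by both hooks on the upper rail, let go and about 2 mm from the pointer by my last measurement; neither jar was touched, and I haven't seen the judge's verdict.

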